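# Put the three coffee cups on their own saucers

### The job

The three coffee cups have been set on the wrong saucers: put each one upright in the middle of the saucer of its own size - small cup on the small saucer, medium on medium, large on large. The black rubber mat is empty, so you can park a cup there meanwhile. Do not drop or tip the cups, and leave the saucers, sugar pot, milk jug and tamper where they stand.

Things in the scene. Friction and masses are not known exactly. Their poses are not given: they have to be found in the camera images.
- cup_small_center (a point): The small cup: straight-sided white porcelain, 50 mm across, 60 mm tall, wall 4 mm, rounded in to a 36 mm foot, about 120 g. Point: on its axis, half-way up (30 mm above its underside); z up. Its ear handle points along +y, 25 mm out from the wall, so grip the wall across x, in its straight upper part (about 25 mm below the rim). Starts on the medium saucer.
- cup_medium_center (a point): The medium cup: straight-sided white porcelain, 58 mm across, 72 mm tall, wall 4 mm, rounded in to a 42 mm foot, about 190 g. Point: on its axis, half-way up (36 mm above its underside); z up. Its ear handle points along +y, 29 mm out from the wall, so grip the wall across x, in its straight upper part (about 25 mm below the rim). Starts on the large saucer.
- cup_large_center (a point): The large cup: straight-sided white porcelain, 66 mm across, 86 mm tall, wall 4 mm, rounded in to a 48 mm foot, about 280 g. Point: on its axis, half-way up (43 mm above its underside); z up. Its ear handle points along +y, 32 mm out from the wall, so grip the wall across x, in its straight upper part (about 25 mm below the rim). Starts on the small saucer.
- saucer_small: The small saucer: loose round white porcelain dish 110 mm across and 15 mm high at its rim, with a flat middle 68 mm across whose upper face is 5 mm above the table. Origin at the centre of its underside, z up. It belongs under the small cup.
- saucer_medium: The medium saucer: loose round white porcelain dish 132 mm across and 15 mm high at its rim, with a flat middle 82 mm across whose upper face is 5 mm above the table. Origin at the centre of its underside, z up. It belongs under the medium cup.
- saucer_large: The large saucer: loose round white porcelain dish 156 mm across and 15 mm high at its rim, with a flat middle 97 mm across whose upper face is 5 mm above the table. Origin at the centre of its underside, z up. It belongs under the large cup.
- bar_mat: Black ribbed rubber bar mat fixed to the table, 120 mm (its x) by 150 mm (its y), 4 mm thick, empty: room to park a cup. Origin at the centre of its underside, on the table.
- sugar_pot: Bystander: round white porcelain sugar pot with a knobbed lid, 90 mm across, 105 mm tall. Origin at the centre of its underside. Not to be moved.
- milk_jug: Bystander: small steel milk jug, 75 mm across, 92 mm tall, with a side handle and a spout. Origin at the centre of its underside. Not to be moved.
- tamper: Bystander: coffee tamper standing on its 58 mm steel base, dark wooden handle upward, 85 mm tall. Origin at the centre of its underside. Not to be moved.
Mind the look-alikes: they are no part of the job. What is shaped like the saucer_large but blue or pink is not meant.

How it is judged:
By the outcome, as a careful person would: the job done as asked, in the order asked, and still so for the second after the job is handed in, with the robot touching nothing.
It also fails if it takes over 120 s, if anything falls off the work surface, if the arm or the gripper's body presses on something with over 40 N, if the wrist force passes 120 N, or if a joint passes its speed limit or range.

### The arm

A 7-joint arm with a two-finger parallel gripper is mounted at the origin on the work surface. World frame = base frame: x ahead of the robot, y to its left, z up, the work surface at z = 0. Lengths are in m, angles in rad, forces in N, time in s.
With the tool pointing down it reaches from about 0.425 to 0.8 m from the base axis. Payload 8.3 kg.
Tool frame: the origin (TCP) lies between the finger pads; the fingertips stand 22 mm ahead of it and the grasp point (between the pads) lies 3 mm ahead of it; x points along the fingers, z is the direction in which the jaws open and shut, and the axes are right-handed (so a half turn about x gives the same grasp; the last joint's range is limited). The gripper opens to 85 mm and grips with 20 to 120 N. Pads are 22 mm wide; open, the fingers measure 114 mm over their backs; the gripper's body (76 mm by 85 mm) begins 54 mm behind the grasp point. The pads swing forward as they close: fully open they stand 13 mm farther back than shut.
Start: joints at [-1.244, 0.383, 0.016, 1.37, -0.006, 1.388, -0.046], TCP at [0.237, 0.578, 0.253] pointing down, gripper open.
Joint ranges: [-2.95, 2.95], [-0.25, 2.06], [-1.52, 1.56], [0.18, 2.33], [-1.44, 4.58], [0.02, 2.06], [-3.01, 3.01]. Speed limits (rad/s): [2.39, 2.39, 3.01, 3.01, 3.14, 3.14, 3.14].

### API

Orientations are given as a 3x3 rotation matrix whose columns are the frame's x, y, z axes.
In Python, from workcell import ctrl, kin, optics, workorder gives the robot as it stands. Calls block until the motion is done:
- ctrl.movep(position, orientation): joint-space move of the TCP to a pose.
- ctrl.move_linear(position, ori=None, speed=0.15, force_limit=None): straight line of the TCP; ori=None keeps the orientation; speed is the mean speed in m/s. With force_limit (N) it stops when the force on the tool has changed by that much, and returns True; else False.
- ctrl.move_j(angles): joint-space move.
- ctrl.gripper_to(opening, strength=None): finger opening in m; strength is the grip in N (None keeps the last); returns when the fingers have stopped.
- ctrl.hold(seconds).
- kin.ik(position, orientation): joint angles nearest the present ones, or None.
- optics.read_camera(name): name is "side" or "top" or "wrist"; returns the picture (384x512x3 uint8, red, green, blue); there is no depth.
- optics.camera_model(name): a dict with "camera_matrix" (3x3 intrinsics, pixels), "rvec" (rotation vector, rad) and "tvec" (3), from world to camera coordinates, as OpenCV has them. Camera axes: x right, y down, z forward; pixel columns grow to the right and rows downward; lengths in m; the calibration is good to about 2 mm. A picture is of the moment at which its call begins: read the wrist's pose just before it. camera_model takes no time and is no camera call; for the wrist camera it gives the pose at the moment of the call.
A pose or a line that the arm cannot do raises ctrl.Unreachable and nothing moves.
- workorder.job_done(): hands the job in, once; it reports no verdict.
Readings, each from a call of its own:
- ctrl.get_t(): time.
- ctrl.get_joint_pos(): joint angles.
- ctrl.get_dq(): joint speeds.
- ctrl.get_tau(): joint torques, N m.
- ctrl.get_ee_pos(): TCP position.
- ctrl.get_tcp_rot(): TCP orientation.
- ctrl.get_ft_force(): force on the tool from outside, world axes, zero at the start.
- ctrl.get_ft_torque(): the same for the moment, N m.
- ctrl.get_grip_width(): finger opening in m.
Only numpy, scipy, OpenCV 4.12 (cv2) and the standard library are available. Lean on these libraries where they do the work, as an engineer would, in place of code of your own. Each camera call takes 0.05 s, during which the arm holds its last target.

## Working session

There is one attempt and no reset: what is moved stays moved. The work goes in short steps, each a Python script; the robot and the scene stay as the last script left them, time stands still between calls to the robot, and variables do not carry over. Pictures are saved under pics/ and viewed, and the job is handed in when it is done.

```bash
mkdir -p pics; ls; python3 - <<'E'
from workcell import ctrl, kin, optics, workorder
import cv2, numpy as np
for n in ["top","side","wrist"]:
    im=optics.read_camera(n); cv2.imwrite(f"pics/{n}0.png",im[:,:,::-1])
    m=optics.camera_model(n); print(n,np.round(m["camera_matrix"],1).tolist(),np.round(m["rvec"],3).ravel(),np.round(m["tvec"],3).ravel())
print(ctrl.get_t(),ctrl.get_tcp_rot().round(3).tolist())
E
```

```text
pics
top [[409.2, 0.0, 255.8], [0.0, 409.2, 190.9], [0.0, 0.0, 1.0]] [ 2.182 -2.129  0.127] [0.023 0.476 1.072]
side [[352.3, 0.0, 254.5], [0.0, 352.3, 191.5], [0.0, 0.0, 1.0]] [ 2.216 -0.694  0.31 ] [-0.373  0.253  1.019]
wrist [[293.2, 0.0, 255.6], [0.0, 293.2, 189.9], [0.0, 0.0, 1.0]] [-2.402 -1.612 -0.232] [-0.624 -0.037  0.379]
0.15 [[-0.001, -0.925, 0.38], [-0.001, 0.38, 0.925], [-1.0, -0.0, -0.002]]
```

View pics/top0.png

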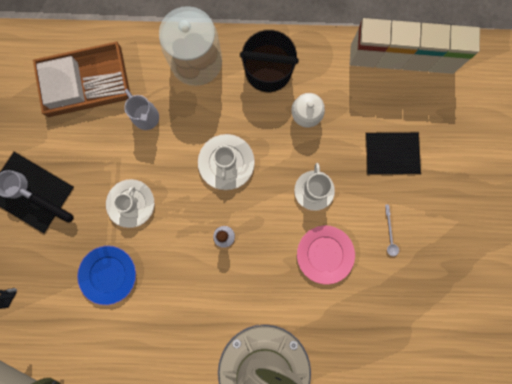

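View pics/side0.png

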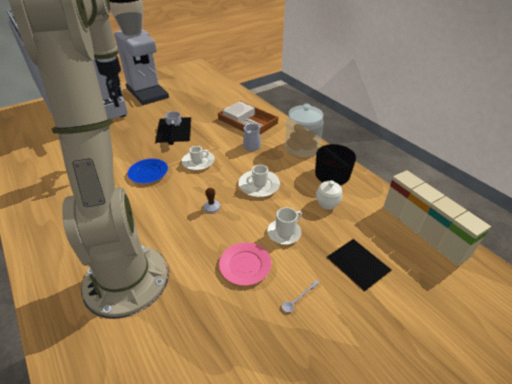

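View pics/wrist0.png

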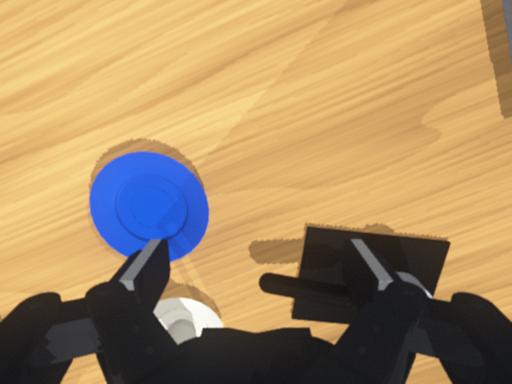

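The top view has three cup/saucer pairs, at (130,204), (226,160) and (318,187). The blue plate (107,275) and pink plate (326,255) are look-alikes. The empty black mat is at (393,153), while the dark mat at (35,190) carries a portafilter and is not the one I want. I'll check the choice in close crops.

```bash
cat > h.py <<'E'
from workcell import ctrl, kin, optics, workorder
import cv2, numpy as np
def ray(n,uv,z,m=None):
    m=m or optics.camera_model(n)
    R=cv2.Rodrigues(np.array(m["rvec"],float))[0]; t=np.array(m["tvec"],float).ravel()
    uv=np.atleast_2d(np.array(uv,float))
    d=(np.linalg.inv(m["camera_matrix"])@np.c_[uv,np.ones(len(uv))].T).T@R
    c=-R.T@t
    return c+d*((z-c[2])/d[:,2])[:,None]
def proj(n,P,m=None):
    m=m or optics.camera_model(n)
    return cv2.projectPoints(np.atleast_2d(np.array(P,float)),np.array(m["rvec"],float),np.array(m["tvec"],float),np.array(m["camera_matrix"],float),None)[0].reshape(-1,2)
E
python3 - <<'E'
from h import *
im=cv2.imread("pics/top0.png")
c=[im[y-50:y+50,x-50:x+50] for x,y in [(130,204),(226,160),(318,187)]]
c=[cv2.resize(a,(260,260),interpolation=cv2.INTER_CUBIC) for a in c]
cv2.imwrite("pics/crop.png",np.hstack(c))
for n,uv,z in [("cupA",(125,201),.06),("saucA",(130,204),.015),("cupB",(225,158),.077),("saucB",(226,161),.015),("cupC",(319,186),.09),("saucC",(314,191),.015),("mat",(393,153),.004),("blue",(107,275),.0),("tamper",(224,238),.08),("sugar",(308,105),.1),("jug",(142,108),.09),("pink",(326,255),0)]:
    p=ray("top",uv,z)[0]; print(n,p.round(3),round(np.hypot(p[0],p[1]),3))
E
```

```text
cupA [0.436 0.375 0.06 ] 0.575
saucA [0.433 0.376 0.015] 0.573
cupB [0.553 0.117 0.077] 0.565
saucB [0.558 0.119 0.015] 0.57
cupC [ 0.484 -0.126  0.09 ] 0.5
saucC [ 0.48  -0.124  0.015] 0.496
mat [ 0.594 -0.344  0.004] 0.686
blue [0.24  0.431 0.   ] 0.493
tamper [0.347 0.112 0.08 ] 0.364
sugar [ 0.693 -0.095  0.1  ] 0.699
jug [0.678 0.337 0.09 ] 0.757
pink [ 0.308 -0.159  0.   ] 0.347
```

View pics/crop.png

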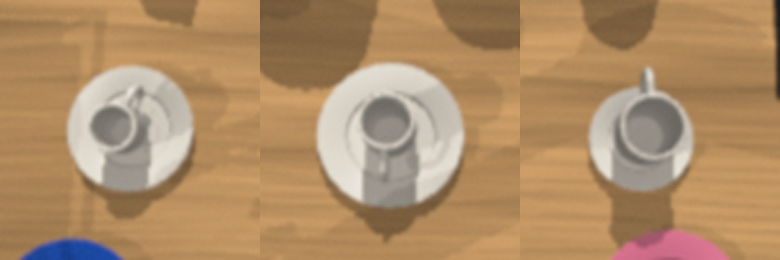

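```bash
cat >> h.py <<'E'
from scipy.ndimage import map_coordinates
def fit(n,im,x0,r,z,rng=0.015,m=None,step=0.0005,d=0.0025):
    g=cv2.cvtColor(im,cv2.COLOR_BGR2LAB)[:,:,:].astype(float)
    m=m or optics.camera_model(n)
    a=np.linspace(0,2*np.pi,120,endpoint=False); u=np.c_[np.cos(a),np.sin(a),0*a]
    best=None
    G=np.arange(-rng,rng+1e-9,step)
    for dx in G:
        for dy in G:
            c=np.array([x0[0]+dx,x0[1]+dy,z])
            pi=proj(n,c+u*(r-d),m); po=proj(n,c+u*(r+d),m)
            s=0
            for k in range(3):
                A=map_coordinates(g[:,:,k],[pi[:,1],pi[:,0]],order=1); B=map_coordinates(g[:,:,k],[po[:,1],po[:,0]],order=1)
                s=s+np.minimum(np.abs(A-B),25)
            s=s.mean()
            if best is None or s>best[0]: best=(s,c)
    return best
def draw(n,im,c,r,col,m=None):
    a=np.linspace(0,2*np.pi,80); p=proj(n,np.array(c)+r*np.c_[np.cos(a),np.sin(a),0*a],m)
    cv2.polylines(im,[np.round(p*16).astype(int).reshape(-1,1,2)],True,col,1,shift=4)
E
python3 - <<'E'
from h import *
items=[("cupS",(.436,.375),.025,.065),("sM",(.433,.376),.066,.015),("cupM",(.553,.117),.029,.077),("sL",(.558,.119),.078,.015),("cupL",(.484,-.126),.033,.091),("sS",(.48,-.124),.055,.015)]
for n in ["top","side"]:
    im=cv2.imread(f"pics/{n}0.png"); 
    S=3; M=optics.camera_model(n); K=np.array(M["camera_matrix"]);M2=dict(M);M2["camera_matrix"]=np.diag([S,S,1])@K
    big=cv2.resize(im,None,fx=S,fy=S,interpolation=cv2.INTER_CUBIC)
    for k,x,r,z in items:
        s,c=fit(n,im,x,r,z); print(n,k,round(s,1),c.round(4))
        draw(n,big,c,r,(0,0,255) if k[0]=='c' else (0,255,0),M2)
    b=big[350:720,270:1050] if n=="top" else big[380:760,480:980]
    cv2.imwrite(f"pics/fit_{n}.png",b)
E
```

```text
top cupS 23.1 [0.4315 0.3775 0.065 ]
top sM 46.1 [0.4355 0.377  0.015 ]
top cupM 23.9 [0.551  0.1165 0.077 ]
top sL 44.9 [0.5565 0.12   0.015 ]
top cupL 28.0 [ 0.4835 -0.131   0.091 ]
top sS 44.3 [ 0.483 -0.124  0.015]
side cupS 27.3 [0.4325 0.3795 0.065 ]
side sM 35.6 [0.4355 0.375  0.015 ]
side cupM 27.4 [0.558 0.119 0.077]
side sL 38.4 [0.5555 0.1175 0.015 ]
side cupL 33.0 [ 0.483 -0.13   0.091]
side sS 39.5 [ 0.482 -0.126  0.015]
```

View pics/fit_top.png

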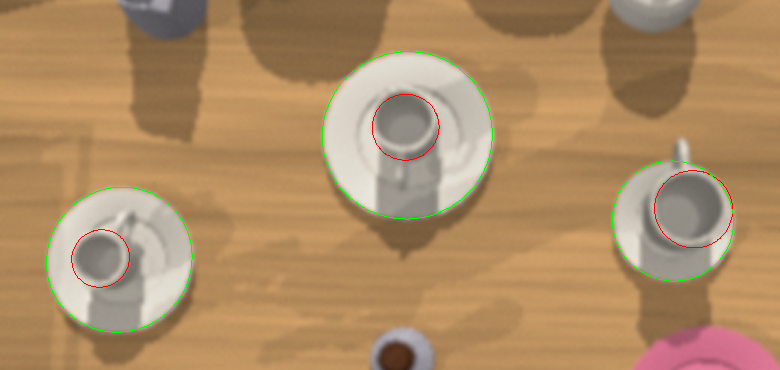

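View pics/fit_side.png

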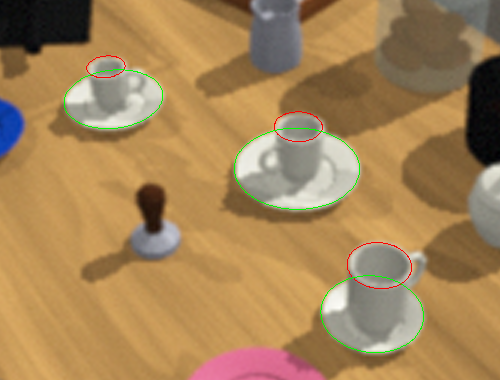

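```bash
cat >> h.py <<'E'
def Rd(deg):
    a=np.radians(deg); x=np.array([0,0,-1.]); z=np.array([np.cos(a),np.sin(a),0]); return np.c_[x,np.cross(z,x),z]
E
python3 - <<'E'
from h import *
m=optics.camera_model("wrist"); R=cv2.Rodrigues(m["rvec"])[0]; c=-R.T@m["tvec"].ravel(); T=ctrl.get_tcp_rot()
print("cam in tool",T.T@(c-ctrl.get_ee_pos()),"axis",T.T@R[2], "top cam",(lambda M:-cv2.Rodrigues(M["rvec"])[0].T@M["tvec"].ravel())(optics.camera_model("top")))
for name,p in [("A",(.434,.378)),("B",(.555,.118)),("C",(.483,-.128)),("mat",(.594,-.344))]:
  for d in [-124,-90,-60,-30,0,30,56,90,120]:
    q=kin.ik(np.array([*p,.2]),Rd(d)); q2=kin.ik(np.array([*p,.045]),Rd(d))
    print(name,d,None if q is None else np.round(q,2).tolist(), q2 is not None)
E
```

```text
cam in tool [-1.21200263e-01  7.21894272e-02 -3.63095126e-05] axis [ 9.58895216e-01 -2.83759641e-01  6.56411926e-04] top cam [0.34070243 0.02790448 1.12198412]
A -124 [-1.68, 0.67, 1.36, 1.63, -0.66, 1.4, -2.4] True
A -90 [-1.19, 0.33, 0.53, 1.61, -0.18, 1.25, -2.2] True
A -60 [-1.13, 0.32, 0.46, 1.61, -0.15, 1.24, -1.7] True
A -30 [-1.07, 0.32, 0.38, 1.61, -0.12, 1.24, -1.2] True
A 0 [-1.02, 0.31, 0.31, 1.6, -0.1, 1.24, -0.69] True
A 30 [-0.96, 0.31, 0.23, 1.6, -0.07, 1.24, -0.19] True
A 56 [-0.9, 0.31, 0.16, 1.6, -0.05, 1.24, 0.25] True
A 90 [-0.83, 0.31, 0.08, 1.59, -0.02, 1.24, 0.82] True
A 120 [-0.79, 0.31, 0.02, 1.59, -0.01, 1.24, 1.33] True
B -124 [-1.19, 0.65, 1.36, 1.65, -0.64, 1.38, -1.9] True
B -90 [-0.79, 0.33, 0.66, 1.64, -0.21, 1.24, -1.66] True
B -60 [-0.74, 0.32, 0.59, 1.64, -0.19, 1.24, -1.16] True
B -30 [-0.73, 0.32, 0.58, 1.63, -0.18, 1.24, -0.64] True
B 0 [-0.7, 0.31, 0.54, 1.63, -0.17, 1.24, -0.13] True
B 30 [-0.66, 0.31, 0.49, 1.63, -0.15, 1.24, 0.38] True
B 56 [-0.62, 0.3, 0.44, 1.63, -0.14, 1.24, 0.82] True
B 90 [-0.58, 0.3, 0.38, 1.63, -0.12, 1.24, 1.4] True

[... 363 characters left out ...]
 -0.18, 1.21, 0.89] True
C 56 [-0.63, 0.2, 0.94, 1.82, -0.17, 1.21, 1.34] True
C 90 [-0.61, 0.2, 0.91, 1.82, -0.16, 1.21, 1.93] True
C 120 [-0.62, 0.2, 0.93, 1.82, -0.17, 1.21, 2.45] True
mat -124 [-0.14, 0.79, 1.13, 1.29, -0.7, 1.48, -1.25] True
mat -90 [-0.07, 0.7, 0.94, 1.28, -0.55, 1.42, -0.74] True
mat -60 [-0.07, 0.71, 0.95, 1.28, -0.56, 1.42, -0.21] True
mat -30 [-0.11, 0.75, 1.05, 1.29, -0.64, 1.45, 0.36] True
mat 0 [-0.07, 0.7, 0.94, 1.28, -0.56, 1.42, 0.83] True
mat 30 [0.0, 0.65, 0.8, 1.28, -0.46, 1.39, 1.29] True
mat 56 [0.05, 0.62, 0.7, 1.28, -0.39, 1.38, 1.71] True
mat 90 [-0.11, 0.75, 1.05, 1.29, -0.64, 1.45, 2.45] True
mat 120 [-0.11, 0.75, 1.05, 1.29, -0.64, 1.45, 2.98] True
```

```bash
python3 - <<'E'
from h import *
big=[]
for k,p,d,r,z in [("S",(.432,.378),56,.025,.065),("M",(.553,.118),90,.029,.077),("L",(.483,-.128),90,.033,.091)]:
    ctrl.movep(np.array([*p,.24]),Rd(d)); ctrl.hold(.3)
    M=optics.camera_model("wrist"); im=optics.read_camera("wrist")[:,:,::-1].copy(); cv2.imwrite(f"pics/w_{k}.png",im); np.save(f"m_{k}.npy",M,allow_pickle=True)
    s,c=fit("wrist",im,p,r,z,m=M,d=.002); print(k,round(s,1),c.round(4),ctrl.get_ee_pos().round(4),ctrl.get_t())
    v=im.copy(); draw("wrist",v,c,r,(0,0,255),M); u=proj("wrist",c,M)[0].astype(int); print(u)
    big.append(v)
cv2.imwrite("pics/w_all.png",cv2.resize(np.hstack([b[:,100:420] for b in big]),(798,320)))
E
```

```text
S 22.9 [0.436  0.3845 0.065 ] [0.4315 0.3787 0.2399] 1.5833
[262 176]
M 21.2 [0.5525 0.1175 0.077 ] [0.5528 0.1188 0.2399] 3.0417
[253 178]
L 37.8 [ 0.4865 -0.127   0.091 ] [ 0.4833 -0.1273  0.2399] 4.3917
[255 185]
```

View pics/w_all.png

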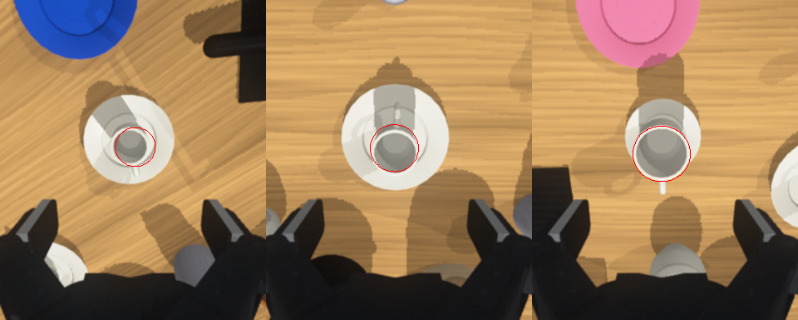

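```bash
python3 - <<'E'
from h import *
out=[]
for k,c,r,z in [("S",(.431,.3785),.025,.065),("M",(.5525,.117),.029,.077),("L",(.485,-.1285),.033,.091)]:
    im=cv2.imread(f"pics/w_{k}.png"); M=np.load(f"m_{k}.npy",allow_pickle=True).item()
    u=proj("wrist",[*c,z],M)[0].astype(int); S=4.3; h=30
    h=44
    o=u-h; cr=cv2.resize(im[o[1]:o[1]+2*h,o[0]:o[0]+2*h],(528,528),interpolation=cv2.INTER_CUBIC); S=6
    M2=dict(M); M2["camera_matrix"]=np.array([[S,0,-S*o[0]+2.5],[0,S,-S*o[1]+2.5],[0,0,1]])@M["camera_matrix"]
    draw("wrist",cr,[*c,z],r,(0,0,255),M2); print(k,u)
    cr=cv2.resize(cr,(396,396)); out.append(cr)
cv2.imwrite("pics/wc1.png",np.hstack(out[:2])); cv2.imwrite("pics/wc2.png",out[2])
E
```

```text
S [254 175]
M [253 178]
L [253 183]
```

View pics/wc1.png

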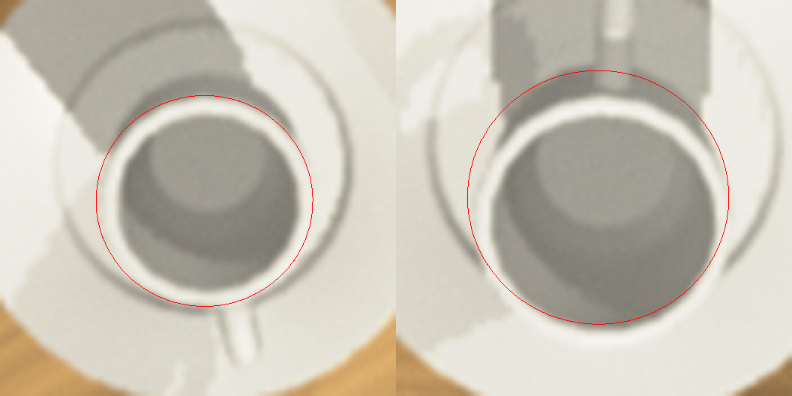

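View pics/wc2.png

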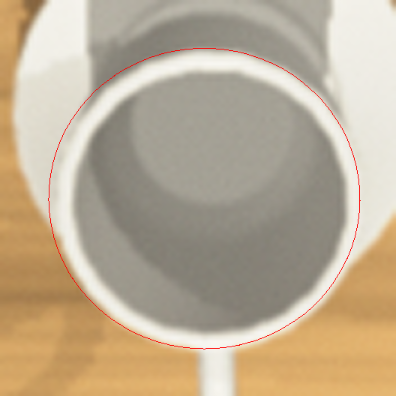

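```bash
python3 - <<'E'
from h import *
for k,c,r in [("S",(.435,.376),.066),("M",(.556,.119),.078),("L",(.4825,-.125),.055)]:
    im=cv2.imread(f"pics/w_{k}.png"); M=np.load(f"m_{k}.npy",allow_pickle=True).item()
    s,cc=fit("wrist",im,c,r,.015,m=M,d=.002,rng=.01); print(k,round(s,1),cc.round(4))
p=np.array([.485,-.1277]); ctrl.gripper_to(.085,30)
ctrl.movep(np.array([*p,.2]),Rd(92)); ctrl.move_linear(np.array([*p,.069]),speed=.08,force_limit=8)
print(ctrl.get_ee_pos(),ctrl.get_ft_force().round(2))
ctrl.gripper_to(.055,30); ctrl.hold(.2)
print(ctrl.get_grip_width(),ctrl.get_ft_force().round(2),ctrl.get_ee_pos())
for n in ["side","wrist"]: cv2.imwrite(f"pics/gL_{n}.png",optics.read_camera(n)[:,:,::-1])
E
```

```text
S 58.6 [0.435  0.3755 0.015 ]
M 58.5 [0.5555 0.1185 0.015 ]
L 48.9 [ 0.483  -0.1255  0.015 ]
[ 0.48532142 -0.12774878  0.06942699] [-0.18  0.72  1.  ]
0.0640137419376899 [-0.93  0.58  4.61] [ 0.48532342 -0.12767702  0.06938017]
```

View pics/gL_side.png

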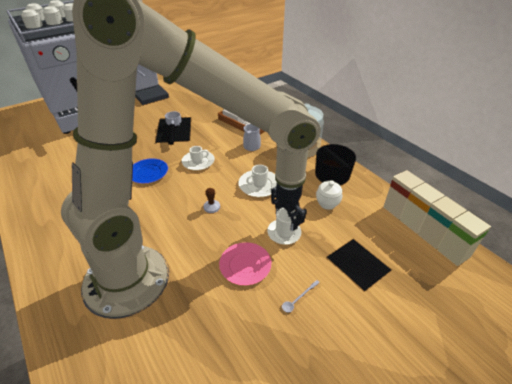

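The side view shows the gripper closed on the large cup at (287,218). The opening reads 64 mm and the small saucer hasn't moved. Next I'll lift it and park it on the mat.

```bash
python3 - <<'E'
from h import *
p=np.array([.485,-.1277]); c=np.array([.594,-.344])
ctrl.move_linear(np.array([*p,.09]),speed=.05); print(ctrl.get_ft_force().round(2),ctrl.get_grip_width())
ctrl.move_linear(np.array([*p,.2]),speed=.15)
ctrl.move_linear(np.array([*c,.2]),Rd(60),speed=.15)
ctrl.move_linear(np.array([*c,.09]),speed=.1)
r=ctrl.move_linear(np.array([*c,.064]),speed=.02,force_limit=4); print(r,ctrl.get_ee_pos(),ctrl.get_ft_force().round(2))
for n in ["side","top"]: cv2.imwrite(f"pics/pL_{n}.png",optics.read_camera(n)[:,:,::-1])
E
python3 -c "
import cv2,numpy as np
a=cv2.imread('pics/pL_side.png')[130:330,180:440];b=cv2.imread('pics/pL_top.png')[80:280,250:510]
cv2.imwrite('pics/pL.png',cv2.resize(np.hstack([a,b]),None,fx=1.5,fy=1.5))"
```

```text
[-0.42 -1.11 -2.14] 0.06405688136108549
True [ 0.59402409 -0.34386223  0.06846548] [0.14 1.01 5.27]
```

View pics/pL.png

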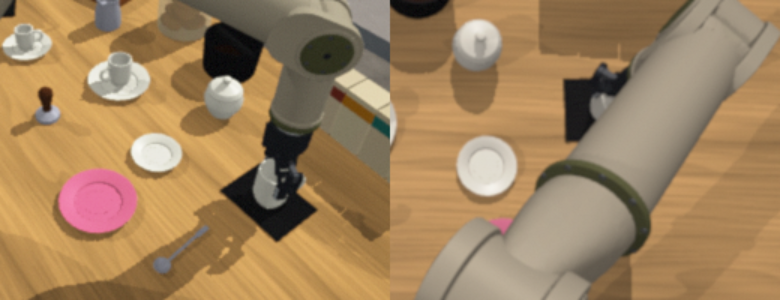

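The large cup now stands upright on the mat, and contact came at the expected height. I'll release it, re-check the scene, and move to the small cup.

```bash
python3 - <<'E'
from h import *
c=np.array([.594,-.344])
ctrl.gripper_to(.085); ctrl.move_linear(np.array([*c,.2]),speed=.15)
M=optics.camera_model("wrist"); wi=optics.read_camera("wrist")[:,:,::-1].copy(); cv2.imwrite("pics/w_matL.png",wi); np.save("m_matL.npy",M)
print("matL",fit("wrist",wi,c,.033,.09,m=M,d=.002,rng=.01))
p=np.array([.431,.3785])
ctrl.movep(np.array([*p,.2]),Rd(69))
im=optics.read_camera("top")[:,:,::-1].copy(); cv2.imwrite("pics/t2.png",im)
print("sS",fit("top",im,(.483,-.124),.055,.015,rng=.01)); im=optics.read_camera("side")[:,:,::-1].copy(); print("sS side",fit("side",im,(.483,-.124),.055,.015,rng=.01))
ctrl.move_linear(np.array([*p,.043]),speed=.08,force_limit=8); print(ctrl.get_ee_pos(),ctrl.get_ft_force().round(2))
ctrl.gripper_to(.035,30); ctrl.hold(.2); print(ctrl.get_grip_width(),ctrl.get_ft_force().round(2))
ctrl.move_linear(np.array([*p,.065]),speed=.05); print(ctrl.get_ft_force().round(2),ctrl.get_grip_width(),ctrl.get_t())
cv2.imwrite("pics/s2.png",optics.read_camera("side")[:,:,::-1][100:320,120:420])
E
```

```text
matL (np.float64(34.90441031810405), array([ 0.595 , -0.3435,  0.09  ]))
sS (np.float64(45.761068707200735), array([ 0.483, -0.124,  0.015]))
sS side (np.float64(48.94707140729093), array([ 0.482, -0.126,  0.015]))
[0.43120578 0.37870697 0.0434227 ] [-0.42  0.25  0.39]
0.04858113066607909 [-0.3  -0.49  4.13]
[-0.61  0.31 -0.74] 0.04859909809081393 20.325
```

View pics/s2.png

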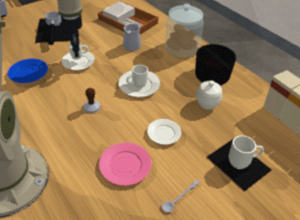

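View pics/w_matL.png

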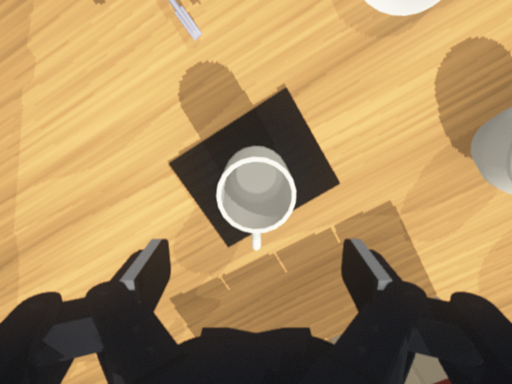

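The large cup is upright on the mat at (257,190), and the small cup is in the grip at 48.6 mm. I'll carry it to the small saucer.

```bash
python3 - <<'E'
from h import *
p=np.array([.431,.3785]); c=np.array([.4827,-.1252])
ctrl.move_linear(np.array([*p,.2]),speed=.15)
im=optics.read_camera("side")[:,:,::-1].copy(); print("sM side",fit("side",im,(.435,.376),.066,.015,rng=.01))
ctrl.move_linear(np.array([*c,.2]),speed=.2)
ctrl.move_linear(np.array([*c,.06]),speed=.1)
r=ctrl.move_linear(np.array([*c,.039]),speed=.02,force_limit=3); print(r,ctrl.get_ee_pos(),ctrl.get_ft_force().round(2))
ctrl.gripper_to(.075); ctrl.move_linear(np.array([*c,.24]),speed=.15); ctrl.hold(.2)
M=optics.camera_model("wrist"); wi=optics.read_camera("wrist")[:,:,::-1].copy(); cv2.imwrite("pics/w_S2.png",wi)
print("sS",fit("wrist",wi,c,.055,.015,m=M,d=.002,rng=.012)); 
draw("wrist",wi,[*c,.065],.023,(0,0,255),M)
cv2.imwrite("pics/w_S2c.png",cv2.resize(wi[110:260,170:340],None,fx=4,fy=4,interpolation=cv2.INTER_CUBIC)); print(ctrl.get_t())
E
```

```text
sM side (np.float64(40.80577550250391), array([0.435, 0.375, 0.015]))
True [ 0.48254031 -0.12509049  0.0431302 ] [0.19 0.94 6.26]
sS (np.float64(57.814110100599855), array([ 0.4827, -0.1252,  0.015 ]))
28.6
```

View pics/w_S2c.png

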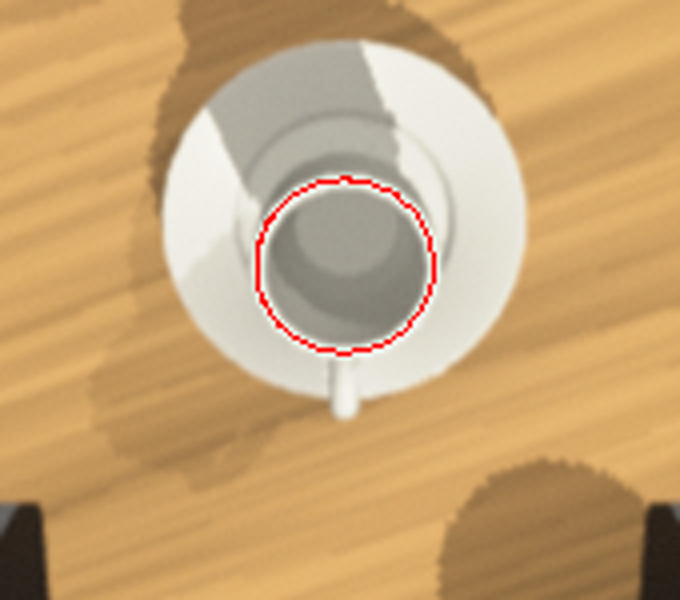

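The small cup is concentric with the small saucer: its rim falls on the predicted circle at (345,265) of the crop. Next is the medium cup.

```bash
python3 - <<'E'
from h import *
p=np.array([.5572,.1183]); c=np.array([.435,.3757])
ctrl.gripper_to(.085)
ctrl.movep(np.array([*p,.2]),Rd(86)); ctrl.move_linear(np.array([*p,.055]),speed=.08,force_limit=8); print(ctrl.get_ee_pos(),ctrl.get_ft_force().round(2))
ctrl.gripper_to(.043,30); ctrl.hold(.2); print(ctrl.get_grip_width(),ctrl.get_ft_force().round(2))
ctrl.move_linear(np.array([*p,.077]),speed=.05); print(ctrl.get_ft_force().round(2),ctrl.get_grip_width())
ctrl.move_linear(np.array([*p,.2]),speed=.15)
ctrl.move_linear(np.array([*c,.2]),speed=.15)
ctrl.move_linear(np.array([*c,.072]),speed=.1)
r=ctrl.move_linear(np.array([*c,.051]),speed=.02,force_limit=3); print(r,ctrl.get_ee_pos(),ctrl.get_ft_force().round(2))
ctrl.gripper_to(.08); ctrl.move_linear(np.array([*c,.24]),speed=.15); ctrl.hold(.2)
M=optics.camera_model("wrist"); wi=optics.read_camera("wrist")[:,:,::-1].copy(); cv2.imwrite("pics/w_M2.png",wi)
print("sM",fit("wrist",wi,c,.066,.015,m=M,d=.002,rng=.012)); 
draw("wrist",wi,[*c,.077],.027,(0,0,255),M)
cv2.imwrite("pics/w_M2c.png",cv2.resize(wi[110:260,170:340],None,fx=4,fy=4,interpolation=cv2.INTER_CUBIC)); print(ctrl.get_t())
im=optics.read_camera("top")[:,:,::-1].copy(); print("sL",fit("top",im,(.556,.119),.078,.015,rng=.012)); cv2.imwrite("pics/t3.png",im)
im=optics.read_camera("side")[:,:,::-1].copy(); print("sL side",fit("side",im,(.556,.119),.078,.015,rng=.012))
E
```

```text
[0.55749374 0.11837598 0.05543046] [ 1.12 -0.33  0.15]
0.05607935988597703 [-0.87 -0.34  3.65]
[-0.3  -0.45 -2.  ] 0.056168314632949065
True [0.43490677 0.37556324 0.05526449] [-1.81 -1.57  5.71]
sM (np.float64(58.743361430097366), array([0.435 , 0.3757, 0.015 ]))
40.25
sL (np.float64(44.91242653121933), array([0.556, 0.12 , 0.015]))
sL side (np.float64(43.326274681187), array([0.555 , 0.1175, 0.015 ]))
```

View pics/w_M2c.png

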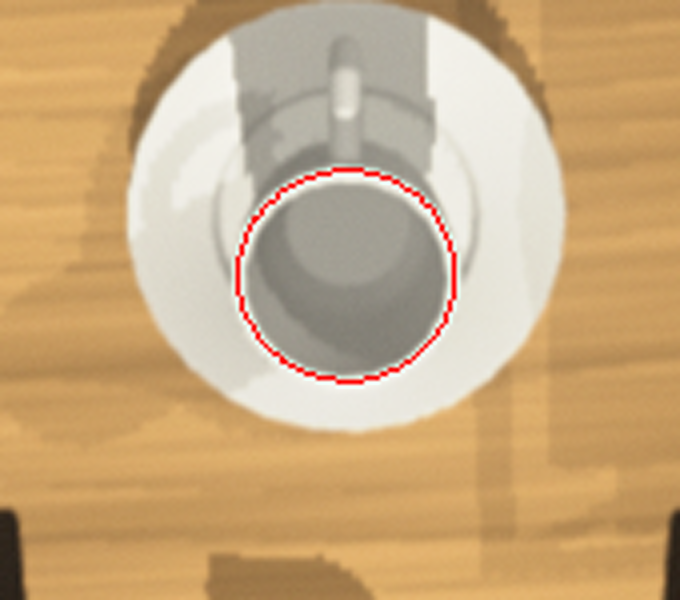

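View pics/t3.png

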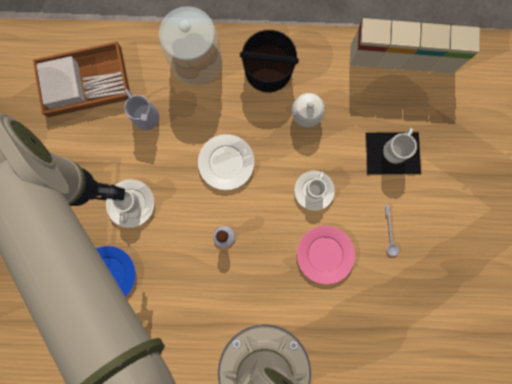

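The medium cup is centred on the medium saucer, with its rim on the circle at (347,277) of the crop. In the top view the large saucer is free at (226,162) and nothing else has moved. Last is the large cup.

```bash
python3 - <<'E'
from h import *
p=np.array([.5945,-.3437]); c=np.array([.5555,.1187])
ctrl.gripper_to(.085)
ctrl.move_linear(np.array([.5,.1,.24]),speed=.2)
ctrl.movep(np.array([*p,.22]),Rd(60)); ctrl.move_linear(np.array([*p,.068]),speed=.08,force_limit=8); print(ctrl.get_ee_pos(),ctrl.get_ft_force().round(2))
ctrl.gripper_to(.05,30); ctrl.hold(.2); print(ctrl.get_grip_width(),ctrl.get_ft_force().round(2))
ctrl.move_linear(np.array([*p,.09]),speed=.05); print(ctrl.get_ft_force().round(2),ctrl.get_grip_width())
ctrl.move_linear(np.array([*p,.22]),speed=.15)
ctrl.move_linear(np.array([*c,.22]),speed=.18)
ctrl.move_linear(np.array([*c,.088]),speed=.1)
r=ctrl.move_linear(np.array([*c,.065]),speed=.02,force_limit=3); print(r,ctrl.get_ee_pos(),ctrl.get_ft_force().round(2))
ctrl.gripper_to(.085); ctrl.move_linear(np.array([*c,.25]),speed=.15); ctrl.hold(.2)
M=optics.camera_model("wrist"); wi=optics.read_camera("wrist")[:,:,::-1].copy(); cv2.imwrite("pics/w_L2.png",wi)
print("sL",fit("wrist",wi,c,.078,.015,m=M,d=.002,rng=.012)); 
draw("wrist",wi,[*c,.091],.031,(0,0,255),M)
cv2.imwrite("pics/w_L2c.png",cv2.resize(wi[110:260,170:340],None,fx=4,fy=4,interpolation=cv2.INTER_CUBIC))
ctrl.movep(np.array([.45,.25,.3]),Rd(60)); print(ctrl.get_t())
for n in ["top","side"]: cv2.imwrite(f"pics/{n}_end.png",optics.read_camera(n)[:,:,::-1])
E
```

```text
[ 0.59471965 -0.34381453  0.06845167] [-0.26  0.43 -0.19]
0.06416958578864933 [-0.65 -0.87  3.06]
[ 0.53 -0.05 -3.34] 0.06399470898265945
True [0.55536988 0.11864672 0.06925868] [-0.38  0.27  6.06]
sL (np.float64(57.472635139901826), array([0.5555, 0.1182, 0.015 ]))
55.7417
```

View pics/w_L2c.png

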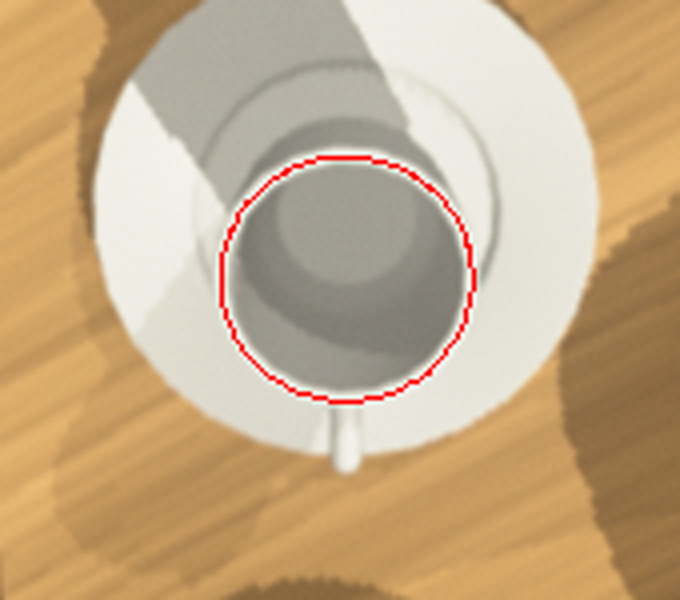

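View pics/side_end.png

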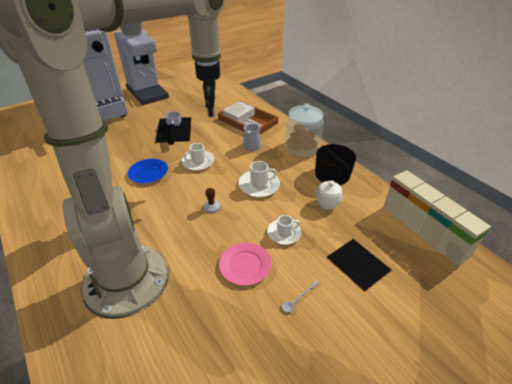

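View pics/top_end.png

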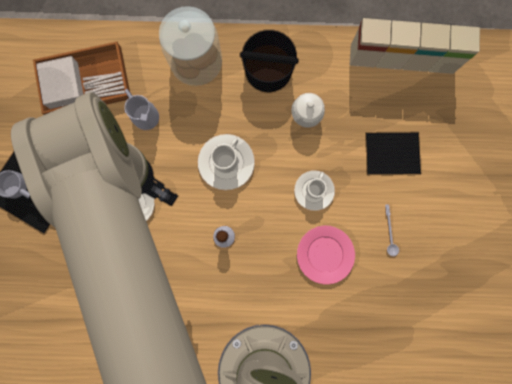

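All three cups are upright on their own saucers: large at (259,176), small at (285,227) and medium at (197,153) in the side view. The mat is empty and the bystanders have not moved, so I'm handing in.

```bash
python3 -c "
from workcell import *
from workcell import workorder,ctrl
print(workorder.job_done(),ctrl.get_t())"
```

```text
the job is handed in; nothing more can be done
the job is handed in; nothing more can be done
```

All three coffee cups now stand upright in the middle of the saucers of their own size, and the job is handed in. I parked the large cup on the rubber mat, moved the small and then the medium cup across, and finished with the large one. The last clock reading before hand-in was about 56 s, against the 120 s limit.

- **Centring:** after each release, a wrist-camera picture showed the cup centred on its saucer to about 1–2 mm.
- **Scene:** each saucer stayed within about 1 mm of its starting position. In the last top and side pictures the mat is empty, and the sugar pot, milk jug and tamper look unmoved.
- **Forces:** the tool force readings I took stayed below about 7 N.
- **Checks that disagreed:** the first automatic fits of the white cup rims were up to 7 mm apart between cameras for the small and medium cups. I corrected the positions from enlarged wrist-camera crops before gripping. The final arm position hid the medium cup in the top view, so I judged that cup from the wrist and side views.

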